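# Load the counterweight sleeve of an angle rotor

## Robot

A 7-joint arm with a two-finger parallel gripper is mounted at the origin on a cart in front of the work surface, level with it; the furniture and walls round the work are solid. World frame = base frame: x ahead of the robot, y to its left, z up, the work surface at z = 0. Lengths are in m, angles in rad, forces in N, time in s.
With the tool pointing down it reaches from about 0.425 to 0.925 m from the base axis. Payload 6.8 kg.
Tool frame: the origin (TCP) lies where the fingers leave the gripper's body, on its centre line; the fingertips stand 73 mm ahead of it and the grasp point (between the pads) lies 54 mm ahead of it; z points along the fingers, y is the line along which they close (so a half turn about z gives the same grasp; the last joint's range is limited). The gripper opens to 85 mm and grips with 20 to 120 N. Pads are 22 mm wide; open, the fingers measure 114 mm over their backs; the gripper's body (76 mm by 85 mm) begins 54 mm behind the grasp point. The pads swing forward as they close: fully open they stand 13 mm farther back than shut.
Start: joints at [-1.228, 0.477, 0.022, 1.555, -0.011, 1.109, -0.083], TCP at [0.294, 0.608, 0.304] pointing down, gripper open.
Joint ranges: [-2.96, 2.96], [-0.34, 2.1], [-1.41, 1.46], [0.24, 2.44], [-1.37, 4.51], [0.17, 1.92], [-2.96, 2.96]. Speed limits (rad/s): [2.39, 2.39, 3.14, 3.14, 3.14, 3.14, 3.14].

## Interface

Orientations are given as a rotation vector (axis times angle).
In Python, from bench import r, imaging gives the robot as it stands (r), with the cameras (imaging).
- The arm moves only by the shell command python3 drive.py 'ROWS' [OPENING] [FORCE]. ROWS is a JSON list of rows, 1 to 5 of them, each written [[dx, dy, dz], [rx, ry, rz]]: dx, dy, dz in shares of 25 cm (1.0 is 25 cm), then a rotation vector rx, ry, rz in normalised numbers (1 is 180 degrees); each row is the pose to reach, as a shift and turn from the pose commanded when the command began, along the tool's axes at that moment; what a row does not reach only later rows make up. A row lasts 1/10 s, in which the tool goes at most 0.05 m and 0.15 rad, less where a joint would pass 70% of its speed; a pose out of reach is approached as far as the arm can. OPENING is the finger opening in m, set as the command begins (- or left out keeps the last). The fingers move at their own pace and stop on an object; FORCE is the grip in N (left out, the last holds). Time passes only in rows, so rows that do not move let the fingers close. It prints the time, the measured TCP pose, the force, the opening and the grip force at its end. A shift or turn number past 1, either way, is cut back to 1. Input that does not fit is refused with a message, and nothing moves.
- r.get_obs(): the state, without advancing time (a new reading comes with each control period).
- imaging.grab_frame(name): name is "scene" or "top"; returns (picture, depth): 420x560x3 uint8, blue, green, red; 420x560 float32, m along the optical axis (not along the pixel's ray), 0 where there is no reading.
- imaging.camera_info(name): a dict with "camera_matrix" (3x3 intrinsics, pixels), "k1" (the pictures are not rectified: a ray, as slopes to the right and down, at radius r is drawn at 1 + k1 r^2 times it, then the intrinsics apply), "R" (3x3) and "t" (3): a world point X has camera coordinates R X + t. Camera axes: x right, y down, z forward; pixel columns grow to the right and rows downward; lengths in m; the calibration is good to about 2 mm. A picture is of the moment at which its call begins. camera_info takes no time and is no camera call.
- r.hand_in(): hands the job in; it is judged then, once.
The state is a dict: "clock": time; "joints": joint angles; "qvel": joint speeds; "tau": joint torques, N m; "tcp_pos": TCP position; "orientation": TCP orientation; "contact_force": force on the tool from outside, world axes, zero at the start; "moment": the same for the moment, N m; "grip_width": finger opening in m; "gripper_force": force on a finger pad.
Only numpy, scipy, OpenCV 4.12 (cv2) and the standard library are available. Lean on these libraries where they do the work, as an engineer would, in place of code of your own. Each camera call takes 0.05 s, during which the arm holds its last target. There are 200 camera calls.

## Task

Load the three flat aluminium counterweight rings into the white slanted sleeve so that they form one column, the thick ring at the bottom and the two thinner rings on top of it. The loose bottom inside the sleeve is stiff and does not sink by itself, so push the column down until it stops hard and the whole column is fully home. Leave the cup, the bottle and the marker where they are.

Things in the scene. Friction and masses are not known exactly. Their poses are not given: they have to be found in the camera images.
- sleeve: White open-topped round sleeve of slippery plastic, slanted 30 degrees from vertical. Its z axis is the bore axis and points up out of the mouth, y is level. Origin on the bore axis at the home level, where the bottom ring's underside lies when fully home. Bore 65 mm across, at least 1.4 mm free round a ring, straight up to z = 68 mm; outside 78 mm across
- sleeve_mouth (a point): Centre of the sleeve's mouth, on the bore axis, level with the rim, 72 mm above the sleeve's origin (axes as the sleeve). Over the last 4 mm the bore flares to 71 mm; the rim is 84 mm across outside. With the column home its top lies 10 mm below the rim; before pressing, between 4 mm below and 4 mm above the rim
- sleeve_home (a point): Home level, at the sleeve's origin. A flat grey follower disc, 61 mm across (the loose bottom), slides along the bore: it starts 6 to 14 mm above home (not told how much), stays where it is left, yields at about 9 N along the bore and stops hard at home. The three rings make a column 62 mm high
- stand: Fixed stand of the sleeve: aluminium base plate 170 x 124 x 10 mm with two grey cheeks to 77 mm above the worktop. Origin at the centre of the plate's underside; the sleeve leans and opens towards the stand's -x side, roughly to the robot. The sleeve's rim reaches about 130 mm above the worktop.
- thick_ring: Thick flat ring of plain aluminium, 62 mm across, hole 20 mm, 26 mm thick, about 0.19 kg, lying flat on the worktop; origin in the middle of its underside as it lies at the start, z up along the ring's axis. A big white analyser stands fixed behind the rings on the left, its front 0.48 m or more ahead of the robot: pass in front of it or above
- thin_ring_1: Thin flat ring of plain aluminium, 62 mm across, hole 20 mm, 18 mm thick, about 0.13 kg, lying flat on the worktop; alike thin_ring_2 and free to swap with it; origin in the middle of its underside as it lies at the start, z up along the ring's axis
- thin_ring_2: Thin flat ring, alike thin_ring_1; origin in the middle of its underside as it lies at the start, z up along the ring's axis. Slender closed fingertips can slip into the 20 mm hole of a ring, so press beside or astride the hole
- thick_ring_mid (a point): Centre of the thick ring, half way up its thickness
- thin_ring_1_mid (a point): Centre of thin ring 1, half way up its thickness
- thin_ring_2_mid (a point): Centre of thin ring 2, half way up its thickness
- cup: Bystander: white lidded specimen cup, 57 mm across, 71 mm high; origin at the centre of its underside
- green_capped_bottle: Bystander: white bottle with green cap, 45 mm across, 106 mm high; origin at the centre of its underside
- marker: Bystander: felt marker with a blue cap lying flat, 138 mm long along its y axis, 13 mm high; origin at the centre of its underside

How it is judged:
By the outcome, as a careful person would: the job done as asked, in the order asked, and still so for the second after the job is handed in, with the robot touching nothing.
It also fails if it takes over 69 s, if anything falls off the work surface, if the arm or the gripper's body presses on something with over 40 N, if the wrist force passes 120 N, or if a joint passes its speed limit or range.

## Working session

There is one attempt and no reset: what is moved stays moved. The work goes in short steps, Python scripts to look and compute and a shell command to move; the robot and the scene stay as the last step left them, time stands still between calls to the robot, and variables do not carry over. Pictures are saved under pics/ and viewed, at most 10 in all, crops included, and the job is handed in when it is done.

```bash
ls; mkdir -p pics; python3 - <<'E'
from bench import r, imaging
import cv2,numpy as np
for n in("scene","top"):
    p,d=imaging.grab_frame(n); cv2.imwrite(f"pics/{n}0.png",p); np.save(f"{n}0.npy",d)
    print(n,imaging.camera_info(n))
o=r.get_obs();print(o)
E
```

```text
bench.py
drive.py
pics
scene {'camera_matrix': array([[408.85581256,   0.        , 284.79411543],
       [  0.        , 408.85581256, 204.40343697],
       [  0.        ,   0.        ,   1.        ]]), 'k1': -0.026937394769563496, 'R': array([[ 0.84847714, -0.52894155,  0.01753228],
       [-0.25915454, -0.44413874, -0.85765943],
       [ 0.46143848,  0.72316085, -0.51391917]]), 't': array([-0.46141255,  0.19871859,  0.94366392])}
top {'camera_matrix': array([[436.4707578 ,   0.        , 277.59836552],
       [  0.        , 436.4707578 , 205.98061898],
       [  0.        ,   0.        ,   1.        ]]), 'k1': 0.04243470880055932, 'R': array([[ 0.00332214, -0.99972767,  0.02309863],
       [-0.99788116, -0.00481515, -0.06488456],
       [ 0.06497812, -0.02283413, -0.9976254 ]]), 't': array([-0.02853054,  0.50205069,  1.03425159])}
{'clock': 0.1, 'joints': array([-1.22810041,  0.47773747,  0.02232858,  1.55635875, -0.01145582,
        1.10928804, -0.08307695]), 'qvel': array([ 0.00059896, -0.00211825, -0.00041055, -0.00158854, -0.0007413 ,
       -0.00282168, -0.00054353]), 'tau': array([ 3.76992597e-03, -5.97756314e+01,  1.61343914e+00, -2.81951040e+01,
        1.28376242e-02,  4.95853266e-03, -1.16996000e-05]), 'tcp_pos': array([0.29390847, 0.60719266, 0.30300653]), 'orientation': array([-7.01963512e-01, -3.06193826e+00,  2.59014996e-03]), 'contact_force': array([ 0.54384478, -0.58411896,  0.1391789 ]), 'moment': array([ 0.01436541,  0.00349776, -0.02995082]), 'gripper_force': 0.0, 'grip_width': 0.08506182115163317}
```

View pics/top0.png

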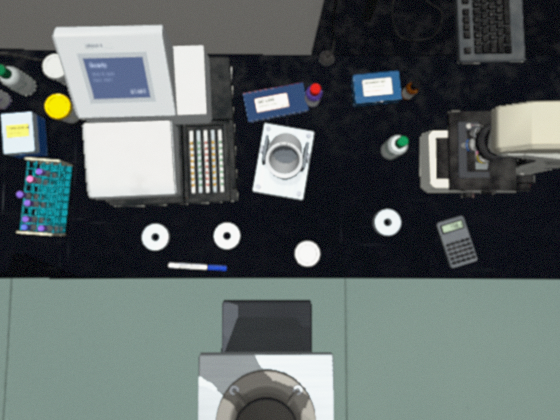

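View pics/scene0.png

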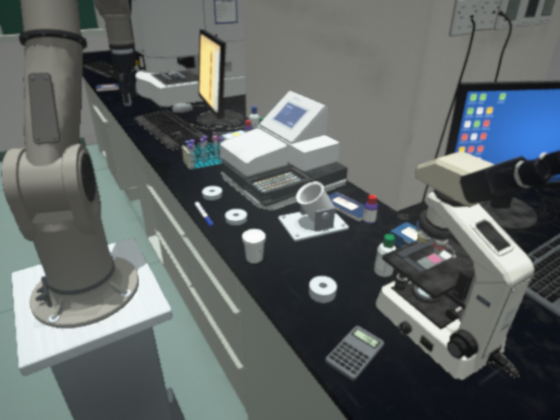

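The top view shows three rings at about (155,237), (227,236) and (388,222). The last looks biggest, so probably the thick one. The sleeve is at (287,155), the cup at (307,253), the marker at (198,266) and the bottle at (396,147). The scene view shows the sleeve opening toward the robot. Next I'll measure with depth.

```bash
cat > h.py <<'E'
from bench import r, imaging
import cv2,numpy as np
from scipy.spatial.transform import Rotation as Ro
def cloud(n,d):
    c=imaging.camera_info(n);K=c["camera_matrix"];h,w=d.shape
    u,v=np.meshgrid(np.arange(w),np.arange(h))
    q=cv2.undistortPoints(np.stack([u,v],-1).reshape(-1,1,2).astype(float),K,np.array([c["k1"],0,0,0,0]))[:,0]
    P=np.c_[q,np.ones(len(q))]*d.reshape(-1,1)
    return ((P-c["t"])@c["R"]).reshape(h,w,3)
def proj(n,X):
    c=imaging.camera_info(n)
    return cv2.projectPoints(np.atleast_2d(X).astype(float),cv2.Rodrigues(c["R"])[0],c["t"],c["camera_matrix"],np.array([c["k1"],0,0,0,0]))[0][:,0]
def pose():
    o=r.get_obs();return o["tcp_pos"],Ro.from_rotvec(o["orientation"])
def delta(p,R):
    """shift and rotvec in tool axes from the present measured pose to p,R"""
    p0,R0=pose()
    return np.round(R0.inv().apply(np.array(p)-p0),4),np.round((R0.inv()*R).as_rotvec(),3)
def down(a):   # tool pointing down, closing axis y at world angle a
    y=np.array([np.cos(a),np.sin(a),0]);z=np.array([0,0,-1.]);return Ro.from_matrix(np.c_[np.cross(y,z),y,z])
E
python3 - <<'E'
from h import *
for n in("top","scene"):
    d=np.load(n+"0.npy");P=cloud(n,d);im=cv2.imread(f"pics/{n}0.png")
    for s in ([(155,237),(227,236),(388,222)] if n=="top" else [(212,193),(236,216),(322,289)]):
        u,v=s;B=P[v-25:v+26,u-25:u+26].reshape(-1,3)
        m=B[:,2]>0.010
        c,rad=cv2.minEnclosingCircle(B[m][:,:2].astype(np.float32))
        tz=np.percentile(B[m][:,2],[50,80,95]); print(n,s,c,rad,tz,m.sum(), "table",np.median(B[B[:,2]<.008][:,2]))
d=np.load("top0.npy");P=cloud("top",d)
B=P[120:205,250:325]
np.set_printoptions(precision=3,suppress=True,linewidth=200)
z=B[...,2]
print((z[::4,::4]*1000).round().astype(int))
# plate
m=((z>0.006)&(z<0.015)).astype(np.uint8);q=B[m>0][:,:2].astype(np.float32);print(cv2.minAreaRect(q), cv2.boxPoints(cv2.minAreaRect(q)))
im=cv2.imread("pics/top0.png")[110:210,240:335];cv2.imwrite("pics/c1.png",cv2.resize(im,None,fx=6,fy=6,interpolation=cv2.INTER_CUBIC)[:600,:])
im=cv2.imread("pics/scene0.png")[170:245,270:355];cv2.imwrite("pics/c2.png",cv2.resize(im,None,fx=8,fy=8,interpolation=cv2.INTER_CUBIC))
E
```

```text
top (155, 237) (0.4327786862850189, 0.14533181488513947) 0.1479249894618988 [0.01725585 0.01881524 0.02060667] 489 table -0.00048053173015952195
top (227, 236) (0.43009838461875916, 0.061420686542987823) 0.06412144005298615 [0.01738285 0.0190183  0.02134137] 498 table -0.00036288970587607507
top (388, 222) (0.4529059827327728, -0.1612628847360611) 0.16000992059707642 [0.02510002 0.02664305 0.02868141] 544 table -0.0005663975428917088
scene (212, 193) (0.2550986111164093, -0.24255864322185516) 0.645153284072876 [0.01917589 0.05002249 0.07450253] 598 table 0.0002589576601968068
scene (236, 216) (0.22180216014385223, -0.28347742557525635) 0.5947800278663635 [0.02713148 0.07033181 0.07189945] 738 table 0.00011572382839927466
scene (322, 289) (0.2446175515651703, -0.551423192024231) 0.3721926510334015 [0.02489862 0.02616581 0.02731662] 518 table -0.0003284807956113718
[[  15    5    0   -7    3    3   -1    0   -1   -3   -2   -1    1    2   -3    1    0   -1   -1]
 [   0   -3   -4    3   11   11   -2   -2   -2    1    3    1    1    2    1   -2    3   -1    1]
 [   0    0    1   -3   14  
[... 1406 characters left out ...]
  10   11   -1   -1    0   -1   -4]
 [   0    5    9    9    9   10    9   12    8    6   12   10   11    8   -1    2   -4    2   -1]
 [  -1   -5   -2    4    6    9   14   13   11   10   10   12   13   10   -3   -1   -4   -2   -1]
 [  -6   -2   -4   -1   -2    1    1    1   -5    5    9   10    8    7   -3   -4   -2   -1   -1]
 [  -2    1    3   -1    0    1    1    2   -2   -1    1    2   -1   -4   -1    0   -2   -2    0]
 [  -3   -1    3   -2    0   -4    3   -2   -2   -2    1    0    0    1    1    2    1    0    2]]
((0.6111484169960022, -0.030911587178707123), (0.15407007932662964, 0.19575235247612), 85.9107666015625) [[ 0.508 -0.101]
 [ 0.703 -0.115]
 [ 0.714  0.039]
 [ 0.519  0.053]]
```

View pics/c1.png

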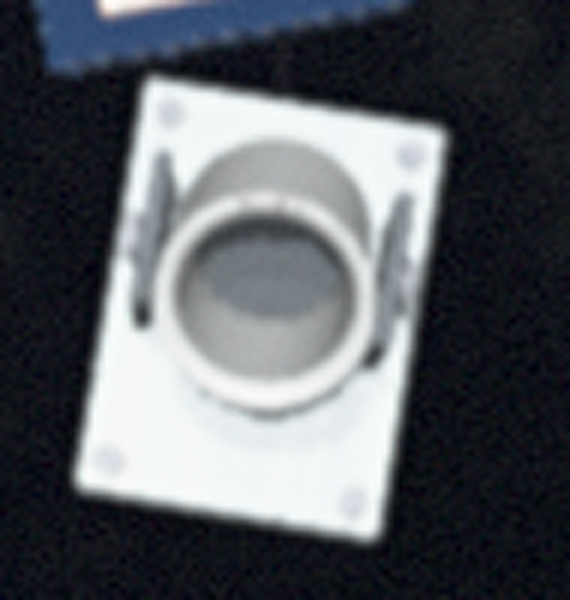

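View pics/c2.png

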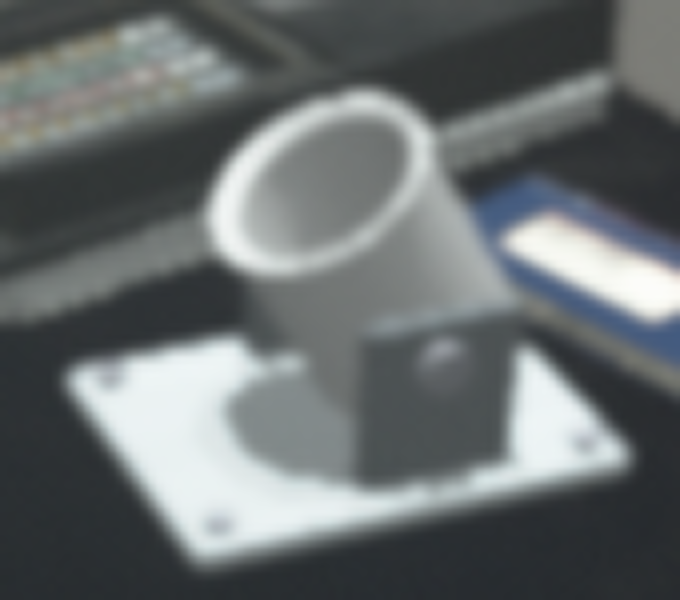

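The plate corners in the top crop are (148,75), (448,128), (380,545) and (73,490). The rim's outer edge spans u 157–377 and v 190–412 there, and u 207–440 and v 88–275 in the scene crop. I'll fit these.

```bash
python3 - <<'E'
from h import *
from scipy.optimize import least_squares
np.set_printoptions(precision=4,suppress=True,linewidth=200)
def bp(n,uv,z):
    c=imaging.camera_info(n);q=cv2.undistortPoints(np.array(uv,float).reshape(-1,1,2),c["camera_matrix"],np.array([c["k1"],0,0,0,0]))[:,0]
    D=np.c_[q,np.ones(len(q))]@c["R"];C=-c["R"].T@c["t"];return C+D*((z-C[2])/D[:,2])[:,None]
f=lambda p,s,o:(np.array(p,float)+.5)/s-.5+np.array(o)
cor=bp("top",f([(148,75),(448,128),(380,545),(73,490)],6,(240,110)),.010)
print(cor,"plate c",cor.mean(0)); ex=(cor[0]+cor[1]-cor[2]-cor[3]);ey=(cor[0]+cor[3]-cor[1]-cor[2])
y1=np.arctan2(ex[1],ex[0]);y2=np.arctan2(-ey[0],ey[1]);print("yaw",y1,y2,np.linalg.norm(ex)/2,np.linalg.norm(ey)/2)
def rim(p):
    xs=np.array([np.cos(p[3]),np.sin(p[3]),0]);ys=np.array([-xs[1],xs[0],0]);a=-.5*xs+np.cos(np.pi/6)*np.array([0,0,1]);e=np.cross(ys,a)
    t=np.linspace(0,2*np.pi,181)[:,None];return p[:3]+.042*(np.cos(t)*e+np.sin(t)*ys)
tl=f([(157,190),(377,412)],6,(240,110));sl=f([(207,88),(440,275)],8,(270,170))
def res(p):
    o=[]
    for n,l in(("top",tl),("scene",sl)):
        q=proj(n,rim(p));o+=[q.min(0)-l[0],q.max(0)-l[1]]
    o=np.concatenate(o);return np.r_[o,(p[3]-(y1+y2)/2)*100]
s=least_squares(res,[.57,-.02,.109,y1]);print("rim",s.x,res(s.x))
for n,L in(("top",[(155,237,.018),(227,236,.018),(388,222,.026)]),("scene",[(212,193,.018),(236,216,.018),(322,289,.026)])):
    g=cv2.cvtColor(cv2.imread(f"pics/{n}0.png"),cv2.COLOR_BGR2GRAY)
    for u,v,h in L:
        m=np.zeros_like(g);m[v-20:v+21,u-20:u+21]=g[v-20:v+21,u-20:u+21]>100
        c=max(cv2.findContours(m,0,cv2.CHAIN_APPROX_NONE)[0],key=cv2.contourArea)
        M=cv2.moments(c);print(n,bp(n,[(M['m10']/M['m00'],M['m01']/M['m00'])],h/2)[0],c[:,0].min(0),c[:,0].max(0))
P=cloud("top",np.load("top0.npy")).reshape(-1,3)
for lo,hi in((.03,.08),(.08,.2)):
  for ya in(.0,.03,.06,.09,.12,.15,.18):
    q=P[(P[:,2]>lo)&(P[:,2]<hi)&(abs(P[:,1]-ya)<.015)&(P[:,0]>.44)&(P[:,0]<.8)];print(lo,ya,len(q),np.sort(q[:,0])[3:6] if len(q)>6 else "")
E
python3 - <<'E'
from h import *
p,R=pose();print(R.as_matrix().round(3))
for a in(np.pi/2,-np.pi/2):
    print(delta([.45,.25,.25],down(a)),delta([.4665,-.289,.2],down(a)))
E
```

```text
[[-0.9    0.436 -0.001]
 [ 0.436  0.9   -0.002]
 [-0.    -0.002 -1.   ]]
(array([-0.2961, -0.2534,  0.0535]), array([-0.002, -0.   , -0.451])) (array([-0.5457, -0.7313,  0.1043]), array([-0.002, -0.   , -0.451]))
(array([-0.2961, -0.2534,  0.0535]), array([-0.000e+00,  2.000e-03,  2.691e+00])) (array([-0.5457, -0.7313,  0.1043]), array([-0.000e+00,  2.000e-03,  2.691e+00]))
```

Careful with the scale: shifts go in shares of 25 cm and turns go in shares of 180 degrees. That gives: -0.18 m / 0.25 = -0.72, -0.155 m / 0.25 = -0.62, -0.451 rad / 3.1416 = -0.1436.

```bash
python3 drive.py '[[[-0.148, -0.128, 0.04], [0, 0, -0.0414]], [[-0.296, -0.256, 0.08], [0, 0, -0.0828]], [[-0.444, -0.384, 0.12], [0, 0, -0.1241]], [[-0.592, -0.512, 0.16], [0, 0, -0.1436]], [[-0.72, -0.62, 0.2], [0, 0, -0.1436]]]' 0.085 40
python3 - <<'E'
from h import *
a=np.pi/2
print(pose()[0],delta([.45,.25,.25],down(a)),delta([.4665,-.289,.15],down(a)))
E
```

```text
clock: 0.6
tcp_pos: [0.3894, 0.3867, 0.2533]
orientation: [0.001, -3.141, 0.001]
contact_force: [0.6, 0.8, -0.4]
grip_width: 0.0852
gripper_force: 0.0
[0.38936645 0.3866838  0.25326036] (array([-0.0605, -0.1367,  0.0034]), array([-0.001, -0.   ,  0.001])) (array([-0.0767, -0.6756,  0.1039]), array([-0.001, -0.   ,  0.001]))
```

To row units: -0.237 m / 0.25 = -0.948, -0.03 m / 0.25 = -0.12.

```bash
python3 drive.py '[[[-0.06, -0.188, 0], [0, 0, 0]], [[-0.12, -0.376, 0], [0, 0, 0]], [[-0.18, -0.564, 0], [0, 0, 0]], [[-0.24, -0.752, 0], [0, 0, 0]], [[-0.3, -0.948, 0], [0, 0, 0]]]' && python3 drive.py '[[[0, -0.2, 0], [0, 0, 0]], [[0, -0.4, 0], [0, 0, 0]], [[0, -0.6, 0], [0, 0, 0]], [[0, -0.8, 0], [0, 0, 0]], [[0, -1, 0], [0, 0, 0]]]' && python3 drive.py '[[[0, -0.196, 0.04], [0, 0, 0]], [[0, -0.392, 0.08], [0, 0, 0]], [[0, -0.588, 0.12], [0, 0, 0]], [[0, -0.74, 0.24], [0, 0, 0]], [[0, -0.756, 0.36], [0, 0, 0]]]'
python3 - <<'E'
from h import *
print(delta([.4665,-.289,.11],down(np.pi/2)))
for n in("scene","top"):
    p,d=imaging.grab_frame(n);cv2.imwrite(f"pics/{n}1.png",p)
    print(proj(n,[[.4665,-.289,.026]]))
a=cv2.imread("pics/scene1.png")[200:320,250:400];b=cv2.imread("pics/top1.png")[170:270,325:450]
cv2.imwrite("pics/m1.png",np.hstack([cv2.resize(a,(500,400)),cv2.resize(b,(300,400))])[:, :800])
E
```

```text
clock: 1.1
tcp_pos: [0.4633, 0.1519, 0.2538]
orientation: [0.001, -3.141, -0.0]
contact_force: [0.3, -1.0, 0.7]
grip_width: 0.0847
gripper_force: 0.0
clock: 1.6
tcp_pos: [0.4628, -0.0981, 0.2539]
orientation: [-0.001, 3.141, 0.0]
contact_force: [0.6, -0.7, 0.2]
grip_width: 0.0851
gripper_force: 0.0
clock: 2.1
tcp_pos: [0.4624, -0.2912, 0.1636]
orientation: [0.011, 3.14, -0.007]
contact_force: [0.2, -0.2, 0.6]
grip_width: 0.0852
gripper_force: 0.0
(array([-0.0039,  0.0025,  0.0536]), array([-0.004,  0.002, -0.007]))
[[323.03999227 284.57319414]]
[[387.53085754 221.15676222]]
```

View pics/m1.png

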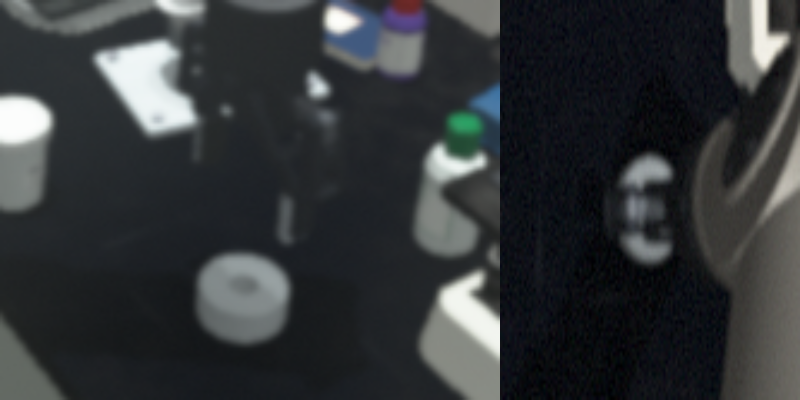

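The fingers hang above the thick ring in both views (ring at about (242,295) in the left crop). I'll descend and grip.

To row units: 0.08 m / 0.25 = 0.32, -0.004 m / 0.25 = -0.016.

```bash
python3 drive.py '[[[-0.012, 0.008, 0.16], [0, 0, 0]], [[-0.016, 0.01, 0.32], [0, 0, 0]], [[-0.016, 0.01, 0.32], [0, 0, 0]]]' && python3 drive.py '[[[0, 0, 0], [0, 0, 0]], [[0, 0, 0], [0, 0, 0]], [[0, 0, 0], [0, 0, 0]], [[0, 0, 0], [0, 0, 0]], [[0, 0, 0], [0, 0, 0]]]' 0.05 50;  python3 - <<'E'
from h import *
p,d=imaging.grab_frame("scene");print(r.get_obs()["grip_width"],pose()[0])
cv2.imwrite("pics/s2.png",cv2.resize(p[220:310,270:380],None,fx=7,fy=7*.93,interpolation=2))
E
```

```text
clock: 2.5
tcp_pos: [0.4656, -0.2797, 0.0809]
orientation: [0.004, -3.135, -0.007]
contact_force: [-0.5, 0.6, -1.0]
grip_width: 0.0845
gripper_force: 0.0
clock: 3.0
tcp_pos: [0.4686, -0.2834, 0.0871]
orientation: [-0.0, 3.137, -0.003]
contact_force: [-1.6, -0.6, 6.4]
grip_width: 0.0588
gripper_force: 52.4
0.05864763469455351 [ 0.46863184 -0.28345917  0.08714934]
```

View pics/s2.png

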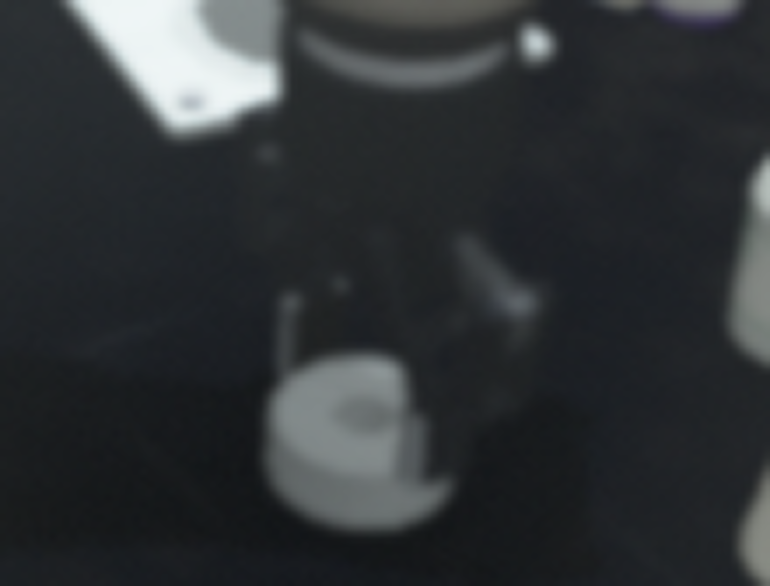

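The ring is gripped, and the near finger's tip is at about (329,294) in the scene picture. I'll check how high that is.

```bash
python3 - <<'E'
from h import *
for z in(0,.005,.01,.015,.02,.026): print(z,((proj("scene",[[.4576,-.3145,z],[.4796,-.3145,z]])-[270,220])*[7,6.51]).round())
E
```

```text
0 [[391. 528.]
 [444. 505.]]
0.005 [[392. 518.]
 [446. 495.]]
0.01 [[393. 507.]
 [447. 484.]]
0.015 [[394. 496.]
 [448. 474.]]
0.02 [[395. 486.]
 [449. 463.]]
0.026 [[396. 473.]
 [451. 450.]]
```

To row units: -0.15 m / 0.25 = -0.6, -0.03 m / 0.25 = -0.12.

```bash
cat >> h.py <<'E'
MOUTH=np.array([.598,-.0386,.1108]);YAW=-.168
xs=np.array([np.cos(YAW),np.sin(YAW),0]);ys=np.array([-xs[1],xs[0],0]);AX=-.5*xs+np.cos(np.pi/6)*np.array([0,0,1])
RS=Ro.from_matrix(np.c_[np.cross(ys,-AX),ys,-AX])   # tool down the bore
E
python3 drive.py '[[[0, 0, -0.12], [0, 0, 0]], [[0, 0, -0.28], [0, 0, 0]], [[0, 0, -0.44], [0, 0, 0]], [[0, 0, -0.6], [0, 0, 0]], [[0, 0, -0.6], [0, 0, 0]]]'
python3 - <<'E'
from h import *
print(r.get_obs()["grip_width"],delta(MOUTH+.127*AX,RS),delta(MOUTH+.127*AX+[0,0,.05],RS))
E
```

```text
clock: 3.55
tcp_pos: [0.4699, -0.2844, 0.2416]
orientation: [0.001, 3.129, -0.007]
contact_force: [0.2, -0.9, -1.8]
grip_width: 0.0584
gripper_force: 55.8
0.058399977985666714 (array([-0.0651,  0.2565,  0.0205]), array([ 0.041, -0.51 ,  0.165])) (array([-0.0657,  0.2563, -0.0295]), array([ 0.041, -0.51 ,  0.165]))
```

To row units: 0.225 m / 0.25 = 0.9, 0.18 m / 0.25 = 0.72, -0.51 rad / 3.1416 = -0.1623.

```bash
python3 drive.py '[[[-0.04, 0.18, -0.08], [0.0032, -0.0382, 0.0095]], [[-0.08, 0.36, -0.12], [0.0064, -0.0764, 0.0223]], [[-0.14, 0.54, -0.12], [0.0095, -0.1146, 0.035]], [[-0.2, 0.72, -0.12], [0.0127, -0.1528, 0.0477]], [[-0.24, 0.9, -0.12], [0.0131, -0.1623, 0.0525]]]' && python3 drive.py '[[[0, 0.12, 0], [0, 0, 0]], [[0, 0.12, 0], [0, 0, 0]], [[0, 0.12, 0], [0, 0, 0]]]'
python3 - <<'E'
from h import *
print(r.get_obs()["joints"],delta(MOUTH+.117*AX,RS))
for n in("scene","top"):
    p,d=imaging.grab_frame(n);cv2.imwrite(f"pics/{n}3.png",p)
a=cv2.imread("pics/scene3.png")[150:240,260:360];b=cv2.imread("pics/top3.png")[110:210,240:335]
cv2.imwrite("pics/m3.png",np.hstack([cv2.resize(a,(400,360)),cv2.resize(b,(380,360))]))
E
```

```text
clock: 4.05
tcp_pos: [0.521, -0.0791, 0.2642]
orientation: [0.216, 2.639, -0.058]
contact_force: [-0.1, -1.4, -1.7]
grip_width: 0.0584
gripper_force: 55.9
clock: 4.35
tcp_pos: [0.5269, -0.0506, 0.2639]
orientation: [0.212, 2.643, -0.061]
contact_force: [-0.1, -0.9, -2.9]
grip_width: 0.0585
gripper_force: 55.9
[-0.44173798  0.12986532  0.39597417  2.24858648  0.20264409  0.29890474
  1.17019781] (array([0.0158, 0.0239, 0.0501]), array([-0.002, -0.032,  0.008]))
```

View pics/m3.png

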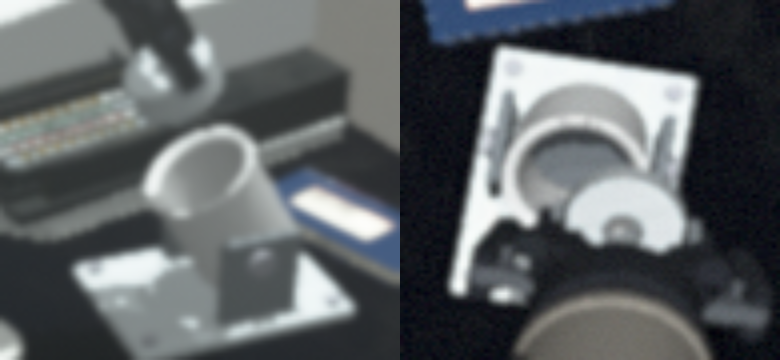

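To row units: 0.05 m / 0.25 = 0.2, 0.025 m / 0.25 = 0.1, -0.032 rad / 3.1416 = -0.0102.

```bash
python3 drive.py '[[[0.064, 0.096, 0], [0, -0.0102, 0.0025]], [[0.064, 0.096, 0.1], [0, -0.0102, 0.0025]], [[0.064, 0.096, 0.2], [0, -0.0102, 0.0025]], [[0.064, 0.096, 0.2], [0, -0.0102, 0.0025]], [[0.064, 0.096, 0.2], [0, -0.0102, 0.0025]]]'
python3 - <<'E'
from h import *
np.set_printoptions(precision=4,suppress=True)
print(r.get_obs()["joints"],delta(MOUTH+.117*AX,RS))
for n in("scene","top"):
    p,d=imaging.grab_frame(n);cv2.imwrite(f"pics/{n}4.png",p)
a=cv2.imread("pics/scene4.png")[160:230,270:350];b=cv2.imread("pics/top4.png")[115:205,245:325]
cv2.imwrite("pics/m4.png",np.hstack([cv2.resize(a,(400,350),interpolation=2),cv2.resize(b,(400,450),interpolation=2)[:350]]))
# predicted ring underside/top outline & rim
p,R=pose();t=np.linspace(0,2*np.pi,60)[:,None];e=R.as_matrix()
for n,o,s in(("scene",(270,160),5),("top",(245,115),5)):
  for nm,c,q in(("ring top",p+R.apply([.002,0,.061]),e),("rim",MOUTH,RS.as_matrix())):
    X=c+(.031 if nm!="rim" else .042)*(np.cos(t)*q[:,0]+np.sin(t)*q[:,1]);Y=(proj(n,X)-o)*s;print(n,nm,Y.min(0),Y.max(0))
E
```

```text
clock: 4.95
tcp_pos: [0.5401, -0.0324, 0.2105]
orientation: [0.228, 2.611, -0.064]
contact_force: [-0.3, -0.1, -1.9]
grip_width: 0.0589
gripper_force: 55.9
[-0.2383  0.2452  0.1268  2.2722  0.7618  0.1718  0.5494] (array([-0.0005,  0.0036, -0.0016]), array([-0.006, -0.002, -0.005]))
scene ring top [103.0483  55.553 ] [207.6419 139.1192]
scene rim [128.8087 105.4614] [267.0406 217.7261]
top ring top [123.8277 205.0626] [271.4862 343.7228]
top rim [101.3304 132.5407] [291.3115 312.8511]
```

View pics/m4.png

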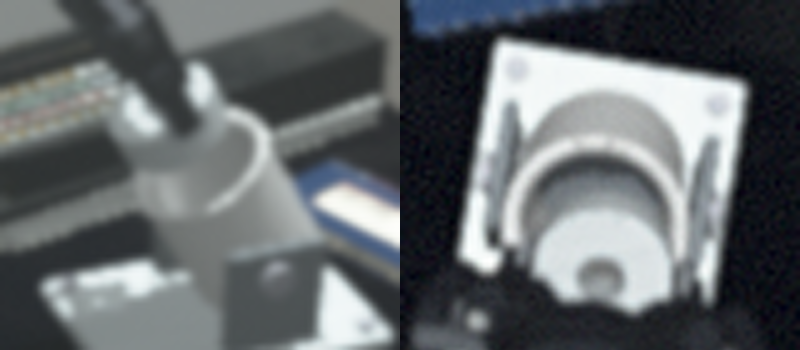

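Top crop: ring spans 527–675 and the rim 500–690. The ring is about 1 px to the right, which matches the measured 3.6 mm y error. I'll correct that and go in.

To row units: 0.02 m / 0.25 = 0.08, 0.0036 m / 0.25 = 0.0144, -0.005 rad / 3.1416 = -0.0016.

```bash
python3 drive.py '[[[0, 0.0144, 0], [-0.0016, 0, -0.0016]], [[0, 0.0144, 0.04], [-0.0016, 0, -0.0016]], [[0, 0.0144, 0.08], [-0.0016, 0, -0.0016]], [[0, 0.0144, 0.08], [-0.0016, 0, -0.0016]]]'
python3 - <<'E'
from h import *
np.set_printoptions(precision=4,suppress=True)
print(r.get_obs()["joints"],delta(MOUTH+.081*AX,RS))
E
```

```text
clock: 5.45
tcp_pos: [0.5511, -0.0277, 0.1941]
orientation: [0.213, 2.61, -0.058]
contact_force: [-0.8, 0.6, -2.9]
grip_width: 0.0587
gripper_force: 55.9
[-0.1186  0.293  -0.0135  2.254   1.0348  0.1745  0.2879] (array([ 0.    , -0.0029,  0.0152]), array([0.002, 0.   , 0.004]))
```

To row units: 0.005 m / 0.25 = 0.02, -0.001 m / 0.25 = -0.004.

```bash
python3 drive.py '[[[0, -0.004, 0.02], [0, 0, 0]], [[0, -0.004, 0.02], [0, 0, 0]], [[0, -0.004, 0.02], [0, 0, 0]]]'
python3 - <<'E'
from h import *
np.set_printoptions(precision=4,suppress=True)
print(r.get_obs()["joints"],delta(MOUTH+.081*AX,RS))
E
```

```text
clock: 5.75
tcp_pos: [0.5532, -0.0291, 0.1904]
orientation: [0.214, 2.61, -0.058]
contact_force: [0.6, -0.3, -1.7]
grip_width: 0.0586
gripper_force: 55.8
[-0.0966  0.3034 -0.0343  2.2509  1.0911  0.1744  0.2357] (array([ 0.0002, -0.0019,  0.0108]), array([0.002, 0.001, 0.004]))
```

To row units: 0.011 m / 0.25 = 0.044, -0.0015 m / 0.25 = -0.006.

```bash
python3 drive.py '[[[0, -0.006, 0.016], [0, 0, 0]], [[0, -0.006, 0.032], [0, 0, 0]], [[0, -0.006, 0.044], [0, 0, 0]], [[0, -0.006, 0.044], [0, 0, 0]]]'
python3 - <<'E'
from h import *
np.set_printoptions(precision=4,suppress=True)
print(r.get_obs()["joints"],delta(MOUTH+.081*AX,RS))
for n in("scene","top"):
    p,d=imaging.grab_frame(n);cv2.imwrite(f"pics/{n}5.png",p)
a=cv2.imread("pics/scene5.png")[160:230,270:350];b=cv2.imread("pics/top5.png")[115:205,245:325]
cv2.imwrite("pics/m5.png",np.hstack([cv2.resize(a,(400,350),interpolation=2),cv2.resize(b,(400,450),interpolation=2)[:350]]))
E
```

```text
clock: 6.15
tcp_pos: [0.5584, -0.0315, 0.1807]
orientation: [0.214, 2.61, -0.058]
contact_force: [-1.5, 1.1, 0.6]
grip_width: 0.0586
gripper_force: 56.3
[-0.0588  0.3304 -0.0701  2.2432  1.2162  0.1742  0.1192] (array([ 0.0002, -0.0004, -0.0003]), array([0.002, 0.001, 0.004]))
```

View pics/m5.png

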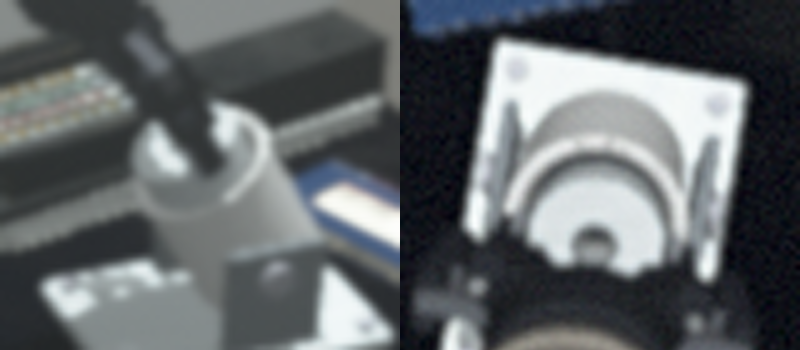

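The ring's lower edge is in the mouth and centred (525–668 against the rim's 500–690). Releasing it.

To row units: -0.11 m / 0.25 = -0.44, -0.07 m / 0.25 = -0.28.

```bash
python3 drive.py '[[[0, 0, 0], [0, 0, 0]], [[0, 0, 0], [0, 0, 0]], [[0, 0, 0], [0, 0, 0]], [[0, 0, 0], [0, 0, 0]]]' 0.08; python3 drive.py '[[[0, 0, -0.12], [0, 0, 0]], [[0, 0, -0.28], [0, 0, 0]], [[0, 0, -0.44], [0, 0, 0]], [[0, 0, -0.44], [0, 0, 0]]]'
python3 - <<'E'
from h import *
np.set_printoptions(precision=4,suppress=True)
for n in("scene","top"):
    p,d=imaging.grab_frame(n);cv2.imwrite(f"pics/{n}6.png",p);np.save(n+"6.npy",d)
P=cloud("top",np.load("top6.npy"))[115:205,245:325].reshape(-1,3);q=(P-MOUTH)@RS.as_matrix();rr=np.hypot(q[:,0],q[:,1])
s=q[(rr<.025)&(rr>.012)&(q[:,2]>-.03)&(q[:,2]<.1)];print(len(s),np.percentile(s[:,2],[10,30,50,70,90]))
A=np.c_[s[:,:2],np.ones(len(s))];print(np.linalg.lstsq(A,s[:,2],rcond=None)[0])
w=np.array([.43,.25,.2]);print(r.get_obs()["joints"],delta([.433,.099,.25],down(np.pi/2)))
E
```

```text
clock: 6.65
tcp_pos: [0.5586, -0.0317, 0.1806]
orientation: [0.215, 2.61, -0.058]
contact_force: [0.3, 0.2, 0.1]
grip_width: 0.0803
gripper_force: 0.0
clock: 7.05
tcp_pos: [0.5042, -0.0223, 0.2799]
orientation: [0.215, 2.603, -0.057]
contact_force: [1.1, -0.2, -0.1]
grip_width: 0.0797
gripper_force: 0.0
378 [-0.0182 -0.0141 -0.0087 -0.0041  0.0648]
[ 0.0647  0.0439 -0.0019]
[ 0.2043  0.0889 -0.3777  2.2598  0.5997  0.3525  0.7222] (array([ 0.0916,  0.1089, -0.0226]), array([-0.044,  0.525, -0.161]))
```

To row units: 0.109 m / 0.25 = 0.436, 0.09 m / 0.25 = 0.36, 0.525 rad / 3.1416 = 0.1671.

```bash
python3 drive.py '[[[0.08, 0.12, -0.02], [-0.0032, 0.0414, -0.0127]], [[0.18, 0.22, -0.04], [-0.0064, 0.0828, -0.0255]], [[0.28, 0.32, -0.06], [-0.0105, 0.1241, -0.0382]], [[0.36, 0.436, -0.088], [-0.014, 0.1671, -0.0512]], [[0.36, 0.436, -0.088], [-0.014, 0.1671, -0.0512]]]'
cat >> h.py <<'E'
def bore():
    p,d=imaging.grab_frame("top");P=cloud("top",d)[115:205,245:325].reshape(-1,3);q=(P-MOUTH)@RS.as_matrix();rr=np.hypot(q[:,0],q[:,1])
    s=q[(rr<.027)&(q[:,2]>-.03)&(q[:,2]<.08)]
    print(len(s),"depth below rim pct",np.percentile(s[:,2],[5,20,35,50,65,80,95]).round(4))
    for lo in np.arange(-.025,.025,.01):
        k=s[(s[:,0]>=lo)&(s[:,0]<lo+.01)]; print("x",round(lo+.005,3),len(k),np.median(k[:,2]).round(4) if len(k) else "")
    return s
E
python3 - <<'E'
from h import *
np.set_printoptions(precision=4,suppress=True)
bore();print(delta([.433,.099,.0785],down(np.pi/2)))
E
```

```text
clock: 7.65
tcp_pos: [0.4344, 0.1027, 0.248]
orientation: [0.009, -3.134, -0.004]
contact_force: [0.1, 0.6, -0.2]
grip_width: 0.0797
gripper_force: 0.0
489 depth below rim pct [-0.0185 -0.0152 -0.012  -0.009  -0.0051 -0.0018  0.0669]
x -0.02 84 -0.002
x -0.01 93 -0.005
x -0.0 98 -0.0097
x 0.01 120 -0.014
x 0.02 87 -0.0165
(array([ 0.001 , -0.0017,  0.1695]), array([ 0.001, -0.004,  0.003]))
```

```bash
python3 - <<'E'
from h import *
np.set_printoptions(precision=4,suppress=True)
p,d=imaging.grab_frame("scene");P=cloud("scene",d)[150:235,265:345].reshape(-1,3);q=(P-MOUTH)@RS.as_matrix();rr=np.hypot(q[:,0],q[:,1])
s=q[(rr<.027)&(q[:,2]>-.04)&(q[:,2]<.06)];print(len(s))
for lo in np.arange(-.025,.025,.01):
    k=s[(s[:,0]>=lo)&(s[:,0]<lo+.01)]; print("x",round(lo+.005,3),len(k),np.median(k[:,2]).round(4) if len(k) else "")
A=np.c_[s[:,:2],np.ones(len(s))];f=np.linalg.lstsq(A,s[:,2],rcond=None)[0];print(f,np.std(A@f-s[:,2]))
print(delta(MOUTH+RS.apply([.017,0,-.118]),RS))
E
```

```text
178
x -0.02 24 -0.0024
x -0.01 38 -0.0053
x -0.0 38 -0.0091
x 0.01 40 -0.0141
x 0.02 32 -0.0183
[-0.4123 -0.0047 -0.009 ] 0.003922743195146767
(array([-0.0907, -0.1256,  0.0433]), array([ 0.044, -0.526,  0.166]))
```

Both cameras agree that the ring is cocked about 20° in the mouth, with the robot side 17 mm above the rim. I'll press that side down with closed fingertips.

To row units: -0.125 m / 0.25 = -0.5, -0.09 m / 0.25 = -0.36, -0.525 rad / 3.1416 = -0.1671.

```bash
python3 drive.py '[[[-0.08, -0.12, -0.04], [0.0032, -0.0414, 0.0127]], [[-0.18, -0.24, -0.04], [0.007, -0.0828, 0.0255]], [[-0.28, -0.36, 0], [0.0105, -0.1241, 0.0382]], [[-0.36, -0.5, 0.08], [0.014, -0.1671, 0.0528]], [[-0.36, -0.5, 0.172], [0.014, -0.1671, 0.0528]]]' 0 30; python3 drive.py '[[[0, 0, 0], [0, 0, 0]], [[0, 0, 0], [0, 0, 0]], [[0, 0, 0], [0, 0, 0]]]'
python3 - <<'E'
from h import *
np.set_printoptions(precision=4,suppress=True)
print(r.get_obs()["grip_width"],delta(MOUTH+RS.apply([.017,0,-.093]),RS))
E
```

```text
clock: 8.25
tcp_pos: [0.5237, -0.0272, 0.2189]
orientation: [0.228, 2.618, -0.073]
contact_force: [1.5, -0.2, -0.1]
grip_width: 0.0066
gripper_force: 0.0
clock: 8.55
tcp_pos: [0.5243, -0.0228, 0.2199]
orientation: [0.22, 2.621, -0.07]
contact_force: [0.0, -0.7, 0.0]
grip_width: 0.0001
gripper_force: 0.0
0.00010931591198727882 (array([ 0.0059, -0.0029,  0.0393]), array([-0.009, -0.011,  0.003]))
```

To row units: 0.037 m / 0.25 = 0.148, 0.034 m / 0.25 = 0.136, -0.011 rad / 3.1416 = -0.0035.

```bash
python3 drive.py '[[[0.02, -0.012, 0.04], [-0.0029, -0.0035, 0.001]], [[0.02, -0.012, 0.1], [-0.0029, -0.0035, 0.001]], [[0.02, -0.012, 0.136], [-0.0029, -0.0035, 0.001]], [[0.02, -0.012, 0.148], [-0.0029, -0.0035, 0.001]], [[0.02, -0.012, 0.148], [-0.0029, -0.0035, 0.001]]]'
python3 - <<'E'
from h import *
np.set_printoptions(precision=4,suppress=True)
print(r.get_obs()["joints"],delta(MOUTH+RS.apply([.017,0,-.093]),RS))
E
```

```text
clock: 9.05
tcp_pos: [0.5373, -0.0289, 0.1849]
orientation: [0.221, 2.61, -0.059]
contact_force: [0.2, -0.1, 0.4]
grip_width: -0.0001
gripper_force: 0.0
[-0.0377  0.2961 -0.1087  2.2838  1.2652  0.1901  0.0554] (array([0.0008, 0.0006, 0.0019]), array([-0.   ,  0.   , -0.001]))
```

To row units: 0.006 m / 0.25 = 0.024, 0.004 m / 0.25 = 0.016.

```bash
for k in 1; do python3 drive.py '[[[0, 0, 0.008], [0, 0, 0]], [[0, 0, 0.016], [0, 0, 0]], [[0, 0, 0.024], [0, 0, 0]]]' | grep -E "pos|force"; done; python3 drive.py '[[[0, 0, 0.008], [0, 0, 0]], [[0, 0, 0.016], [0, 0, 0]], [[0, 0, 0.024], [0, 0, 0]], [[0, 0, 0.024], [0, 0, 0]]]' | grep -E "pos|force"
python3 - <<'E'
from h import *
print(delta(MOUTH+RS.apply([.017,0,-.073]),RS))
bore()
E
```

```text
tcp_pos: [0.5397, -0.0296, 0.1799]
contact_force: [-0.6, -0.1, -0.6]
gripper_force: 0.0
tcp_pos: [0.5428, -0.0302, 0.1737]
contact_force: [0.0, -1.1, -0.5]
gripper_force: 0.0
(array([0.0001, 0.001 , 0.0094]), array([-0.001, -0.001, -0.001]))
386 depth below rim pct [-0.0205  0.0445  0.0456  0.0465  0.0474  0.0489  0.071 ]
x -0.02 21 0.0458
x -0.01 75 0.0464
x -0.0 77 0.0469
x 0.01 149 0.0464
x 0.02 57 0.0466
```

```bash
python3 - <<'E'
from h import *
for n in("top","scene"):
    P=cloud(n,np.load(n+"0.npy"));P=(P[115:205,245:325] if n=="top" else P[170:245,270:355]).reshape(-1,3);q=(P-MOUTH)@RS.as_matrix();rr=np.hypot(q[:,0],q[:,1])
    for a,b in((0,.02),(.036,.041)):
        s=q[(rr<b)&(rr>a)&(q[:,2]>-.02)&(q[:,2]<.1)];print(n,a,len(s),np.percentile(s[:,2],[10,30,50,70,90]).round(4))
print(delta([.433,.099,.25],down(np.pi/2)))
E
```

```text
top 0 182 [0.0651 0.0663 0.0673 0.0682 0.0694]
top 0.036 530 [0.0012 0.0032 0.0226 0.0473 0.0741]Traceback (most recent call last):
  File "<stdin>", line 5, in <module>
    return _quantile_unchecked(
        a, q, axis, out, overwrite_input, method, keepdims, weights)
    return _ureduce(a,
                    func=_quantile_ureduce_func,
    ...<5 lines>...
                    overwrite_input=overwrite_input,
                    method=method)
    r = func(a, **kwargs)
    result = _quantile(arr,
                       quantiles=q,
    ...<2 lines>...
                       out=out,
                       weights=wgt)
    slices_having_nans = np.isnan(arr[-1, ...])
                                  ~~~^^^^^^^^^
IndexError: index -1 is out of bounds for axis 0 with size 0
```

The ring fell flush and pushed the follower down. It now lies flat about 46 mm below the rim. Next is thin ring 2.

Careful with the scale: shifts go in shares of 25 cm and turns go in shares of 180 degrees. That gives: -0.11 m / 0.25 = -0.44, -0.08 m / 0.25 = -0.32.

```bash
python3 drive.py '[[[0, 0, -0.16], [0, 0, 0]], [[0, 0, -0.32], [0, 0, 0]], [[0, 0, -0.44], [0, 0, 0]]]' 0.085 50|grep pos; python3 - <<'E'
from h import *
print(delta([.433,.099,.2],down(np.pi/2)))
E
```

```text
tcp_pos: [0.4976, -0.0237, 0.2553]
(array([0.1009, 0.1099, 0.0053]), array([-0.047,  0.523, -0.168]))
```

To row units: 0.109 m / 0.25 = 0.436, 0.02 m / 0.25 = 0.08, -0.02 rad / 3.1416 = -0.0064.

```bash
python3 drive.py '[[[0.08, 0.12, 0], [-0.0032, 0.0414, -0.0127]], [[0.18, 0.22, 0], [-0.0064, 0.0828, -0.0255]], [[0.28, 0.32, 0], [-0.0105, 0.1241, -0.0382]], [[0.38, 0.436, 0.02], [-0.014, 0.1665, -0.0528]], [[0.38, 0.436, 0.06], [-0.0146, 0.1665, -0.0535]]]'|grep pos;python3 drive.py '[[[0, 0, 0], [0, 0, 0]], [[0, 0, 0], [0, 0, 0]]]'|grep pos; python3 - <<'E'
from h import *
bore()
print(delta([.433,.099,.077],down(np.pi/2)))
E
```

```text
tcp_pos: [0.4437, 0.0999, 0.1939]
tcp_pos: [0.4436, 0.0952, 0.1942]
355 depth below rim pct [0.0439 0.045  0.046  0.0468 0.0476 0.0488 0.0723]
x -0.02 19 0.0452
x -0.01 78 0.0462
x -0.0 74 0.0467
x 0.01 117 0.0482
x 0.02 61 0.0463
(array([0.011 , 0.004 , 0.1175]), array([-0.002,  0.003, -0.003]))
```

To row units: 0.117 m / 0.25 = 0.468, 0.08 m / 0.25 = 0.32, -0.003 rad / 3.1416 = -0.001.

```bash
python3 drive.py '[[[0.044, 0.016, 0.16], [-0.0006, 0.001, -0.001]], [[0.044, 0.016, 0.32], [-0.0006, 0.001, -0.001]], [[0.044, 0.016, 0.468], [-0.0006, 0.001, -0.001]], [[0.044, 0.016, 0.468], [-0.0006, 0.001, -0.001]], [[0.044, 0.016, 0.468], [-0.0006, 0.001, -0.001]]]'|grep pos;python3 drive.py '[[[0, 0, 0], [0, 0, 0]], [[0, 0, 0], [0, 0, 0]], [[0, 0, 0], [0, 0, 0]], [[0, 0, 0], [0, 0, 0]], [[0, 0, 0], [0, 0, 0]]]' 0.05 50; python3 - <<'E'
from h import *
print(pose()[0])
E
python3 drive.py '[[[0, 0, -0.16], [0, 0, 0]], [[0, 0, -0.32], [0, 0, 0]], [[0, 0, -0.48], [0, 0, 0]], [[0, 0, -0.68], [0, 0, 0]], [[0, 0, -0.68], [0, 0, 0]]]'
python3 - <<'E'
from h import *
print(delta(MOUTH+.14*AX,RS))
E
```

```text
tcp_pos: [0.433, 0.0997, 0.0781]
clock: 11.85
tcp_pos: [0.4342, 0.1, 0.0796]
orientation: [-0.003, 3.139, 0.001]
contact_force: [-1.9, -1.5, 12.7]
grip_width: 0.0586
gripper_force: 50.8
[0.43423508 0.09995574 0.07956112]
clock: 12.35
tcp_pos: [0.4363, 0.1011, 0.2543]
orientation: [-0.002, 3.129, 0.005]
contact_force: [0.8, 0.4, -1.1]
grip_width: 0.0588
gripper_force: 56.4
(array([-0.0922, -0.1282,  0.0231]), array([ 0.048, -0.51 ,  0.164]))
```

To row units: -0.128 m / 0.25 = -0.512, -0.092 m / 0.25 = -0.368, -0.51 rad / 3.1416 = -0.1623.

```bash
python3 drive.py '[[[-0.08, -0.12, 0], [0.0032, -0.0414, 0.0127]], [[-0.18, -0.24, 0], [0.007, -0.0828, 0.0255]], [[-0.28, -0.36, 0], [0.0111, -0.1241, 0.0382]], [[-0.368, -0.512, 0.04], [0.0153, -0.1623, 0.0522]], [[-0.368, -0.512, 0.08], [0.0153, -0.1623, 0.0522]]]' |grep pos; python3 drive.py '[[[0, 0, 0], [0, 0, 0]], [[0, 0, 0], [0, 0, 0]]]'|grep pos
python3 - <<'E'
from h import *
print(delta(MOUTH+.09*AX,RS),r.get_obs()["joints"].round(3))
E
```

```text
tcp_pos: [0.5253, -0.0313, 0.2278]
tcp_pos: [0.5251, -0.0273, 0.2274]
(array([-0.0062,  0.0012,  0.0478]), array([-0.003, -0.014,  0.004])) [ 0.098  0.205 -0.263  2.262  0.837  0.28   0.494]
```

To row units: 0.047 m / 0.25 = 0.188, 0.001 m / 0.25 = 0.004, -0.014 rad / 3.1416 = -0.0045.

```bash
python3 drive.py '[[[-0.024, 0.004, 0.04], [-0.001, -0.0045, 0.0013]], [[-0.024, 0.004, 0.12], [-0.001, -0.0045, 0.0013]], [[-0.024, 0.004, 0.188], [-0.001, -0.0045, 0.0013]], [[-0.024, 0.004, 0.188], [-0.001, -0.0045, 0.0013]]]' |grep -E "pos|contact"
python3 - <<'E'
from h import *
print(delta(MOUTH+.07*AX,RS),r.get_obs()["joints"].round(3))
E
```

```text
tcp_pos: [0.5538, -0.0307, 0.1885]
contact_force: [-1.3, 1.0, -1.1]
(array([-0.    , -0.0004,  0.0197]), array([ 0.001, -0.   ,  0.   ])) [-0.013  0.311 -0.127  2.245  1.159  0.199  0.176]
```

To row units: 0.014 m / 0.25 = 0.056, 0.01 m / 0.25 = 0.04.

```bash
python3 drive.py '[[[0, 0, 0.02], [0, 0, 0]], [[0, 0, 0.04], [0, 0, 0]], [[0, 0, 0.056], [0, 0, 0]], [[0, 0, 0.056], [0, 0, 0]]]' |grep -E "pos|contact"; python3 drive.py '[[[0, 0, 0.008], [0, 0, 0]], [[0, 0, 0.016], [0, 0, 0]], [[0, 0, 0.024], [0, 0, 0]], [[0, 0, 0.024], [0, 0, 0]]]' |grep -E "pos|contact"
python3 - <<'E'
from h import *
print(delta(MOUTH+.07*AX,RS))
E
```

```text
tcp_pos: [0.5606, -0.0323, 0.1779]
contact_force: [0.4, -0.0, -1.3]
tcp_pos: [0.564, -0.033, 0.1722]
contact_force: [2.1, 0.8, -0.5]
(array([0.0008, 0.0001, 0.0004]), array([ 0.001,  0.002, -0.001]))
```

To row units: 0.002 m / 0.25 = 0.008, 0.001 m / 0.25 = 0.004.

```bash
python3 drive.py '[[[0, 0, 0.004], [0, 0, 0]], [[0, 0, 0.008], [0, 0, 0]], [[0, 0, 0.008], [0, 0, 0]]]' |grep -E "pos|contact"; python3 drive.py '[[[0, 0, 0], [0, 0, 0]], [[0, 0, 0], [0, 0, 0]], [[0, 0, 0], [0, 0, 0]], [[0, 0, 0], [0, 0, 0]]]' 0.078|grep contact;  python3 drive.py '[[[0, 0, -0.12], [0, 0, 0]], [[0, 0, -0.28], [0, 0, 0]], [[0, 0, -0.44], [0, 0, 0]], [[0, 0, -0.52], [0, 0, 0]]]'|grep pos
python3 - <<'E'
from h import *
bore()
print(delta([.43,.269,.25],down(np.pi/2)))
E
```

```text
tcp_pos: [0.5649, -0.0331, 0.1704]
contact_force: [3.8, 1.9, 1.5]
contact_force: [-0.4, -0.0, 0.1]
tcp_pos: [0.4989, -0.0224, 0.2843]
411 depth below rim pct [0.0269 0.0283 0.0291 0.0298 0.0306 0.0318 0.0612]
x -0.02 60 0.0292
x -0.01 86 0.0292
x -0.0 62 0.0299
x 0.01 133 0.031
x 0.02 65 0.0296
(array([ 0.1194,  0.2755, -0.0269]), array([-0.044,  0.528, -0.164]))
```

Thin ring 2 seated flat. Now thin ring 1.

To row units: 0.225 m / 0.25 = 0.9, 0.18 m / 0.25 = 0.72, 0.528 rad / 3.1416 = 0.1681.

```bash
python3 drive.py '[[[0.08, 0.18, 0], [-0.0032, 0.0414, -0.0127]], [[0.18, 0.36, -0.04], [-0.0064, 0.0828, -0.0255]], [[0.28, 0.54, -0.06], [-0.0105, 0.1241, -0.0382]], [[0.38, 0.72, -0.08], [-0.014, 0.1681, -0.0522]], [[0.44, 0.9, -0.1], [-0.014, 0.1681, -0.0522]]]' 0.085|grep pos;python3 drive.py '[[[0, 0.18, 0.08], [0, 0, 0]], [[0, 0.192, 0.12], [0, 0, 0]], [[0, 0.192, 0.12], [0, 0, 0]]]'|grep pos; python3 - <<'E'
from h import *
print(delta([.43,.269,.077],down(np.pi/2)))
E
```

```text
tcp_pos: [0.4333, 0.2141, 0.2485]
tcp_pos: [0.431, 0.262, 0.2175]
(array([-1.000e-04,  7.100e-03,  1.405e-01]), array([-0.001, -0.008,  0.001]))
```

To row units: 0.14 m / 0.25 = 0.56, 0.12 m / 0.25 = 0.48, -0.008 rad / 3.1416 = -0.0025.

```bash
python3 drive.py '[[[0, 0.028, 0.16], [0, -0.0025, 0]], [[0, 0.028, 0.32], [0, -0.0025, 0]], [[0, 0.028, 0.48], [0, -0.0025, 0]], [[0, 0.028, 0.56], [0, -0.0025, 0]], [[0, 0.028, 0.56], [0, -0.0025, 0]]]'|grep pos;python3 drive.py '[[[0, 0, 0], [0, 0, 0]], [[0, 0, 0], [0, 0, 0]], [[0, 0, 0], [0, 0, 0]], [[0, 0, 0], [0, 0, 0]], [[0, 0, 0], [0, 0, 0]]]' 0.05 50
python3 drive.py '[[[0, 0, -0.16], [0, 0, 0]], [[0, 0, -0.32], [0, 0, 0]], [[0, 0, -0.48], [0, 0, 0]], [[0, 0, -0.68], [0, 0, 0]], [[0, 0, -0.68], [0, 0, 0]]]'
python3 - <<'E'
from h import *
print(delta(MOUTH+.14*AX,RS))
E
```

```text
tcp_pos: [0.4309, 0.2656, 0.0772]
clock: 17.2
tcp_pos: [0.4327, 0.2684, 0.0818]
orientation: [0.004, 3.135, 0.001]
contact_force: [-2.5, -2.9, 8.7]
grip_width: 0.0581
gripper_force: 51.2
clock: 17.7
tcp_pos: [0.4336, 0.271, 0.2573]
orientation: [0.003, 3.126, 0.011]
contact_force: [0.6, 0.6, -1.3]
grip_width: 0.0579
gripper_force: 54.7
(array([-0.0955, -0.2979,  0.0245]), array([ 0.052, -0.508,  0.16 ]))
```

To row units: -0.22 m / 0.25 = -0.88, -0.18 m / 0.25 = -0.72, -0.4 rad / 3.1416 = -0.1273.

```bash
python3 drive.py '[[[0, -0.188, 0], [0.0032, 0, 0.0127]], [[-0.04, -0.376, 0], [0.0064, -0.0318, 0.0255]], [[-0.12, -0.552, 0], [0.0095, -0.0637, 0.0382]], [[-0.2, -0.72, 0], [0.0127, -0.0955, 0.0509]], [[-0.28, -0.88, 0], [0.0166, -0.1273, 0.0509]]]' |grep pos; python3 - <<'E'
from h import *
print(delta(MOUTH+.14*AX,RS))
E
```

```text
tcp_pos: [0.501, 0.0463, 0.2509]
(array([-0.0286, -0.0671,  0.0344]), array([-0.016, -0.112,  0.007]))
```

To row units: -0.067 m / 0.25 = -0.268, -0.034 m / 0.25 = -0.136, -0.112 rad / 3.1416 = -0.0357.

```bash
python3 drive.py '[[[-0.056, -0.136, 0], [-0.0051, -0.0191, 0.0013]], [[-0.112, -0.268, 0.04], [-0.0051, -0.0357, 0.0022]], [[-0.112, -0.268, 0.132], [-0.0051, -0.0357, 0.0022]], [[-0.112, -0.268, 0.132], [-0.0051, -0.0357, 0.0022]], [[-0.112, -0.268, 0.132], [-0.0051, -0.0357, 0.0022]]]' |grep pos; python3 - <<'E'
from h import *
print(delta(MOUTH+.092*AX,RS),r.get_obs()["joints"].round(3))
E
```

```text
tcp_pos: [0.5274, -0.0235, 0.2318]
(array([-0.0022, -0.0031,  0.0489]), array([ 0.001, -0.006,  0.002])) [ 0.136  0.203 -0.312  2.255  0.856  0.291  0.472]
```

To row units: 0.048 m / 0.25 = 0.192, 0.03 m / 0.25 = 0.12, -0.006 rad / 3.1416 = -0.0019.

```bash
python3 drive.py '[[[-0.008, -0.012, 0.04], [0, -0.0019, 0.0006]], [[-0.008, -0.012, 0.12], [0, -0.0019, 0.0006]], [[-0.008, -0.012, 0.192], [0, -0.0019, 0.0006]], [[-0.008, -0.012, 0.192], [0, -0.0019, 0.0006]]]' |grep -E "pos|contact"
python3 - <<'E'
from h import *
print(delta(MOUTH+.072*AX,RS),r.get_obs()["joints"].round(3))
E
```

```text
tcp_pos: [0.5526, -0.0301, 0.1903]
contact_force: [-0.2, 0.2, -1.1]
(array([-0.0003, -0.0009,  0.02  ]), array([ 0.002, -0.001,  0.002])) [ 0.03   0.309 -0.177  2.243  1.161  0.214  0.179]
```

To row units: 0.014 m / 0.25 = 0.056, -0.0015 m / 0.25 = -0.006.

```bash
python3 drive.py '[[[-0.006, -0.002, 0.02], [0, 0, 0]], [[-0.006, -0.002, 0.04], [0, 0, 0]], [[-0.006, -0.002, 0.056], [0, 0, 0]], [[-0.006, -0.002, 0.056], [0, 0, 0]]]' |grep -E "pos|contact"; python3 drive.py '[[[0, 0, 0.008], [0, 0, 0]], [[0, 0, 0.02], [0, 0, 0]], [[0, 0, 0.032], [0, 0, 0]], [[0, 0, 0.032], [0, 0, 0]]]' |grep -E "pos|contact"
python3 - <<'E'
from h import *
print(delta(MOUTH+.07*AX,RS))
E
```

```text
tcp_pos: [0.5608, -0.0328, 0.1802]
contact_force: [-0.1, -0.1, -0.8]
tcp_pos: [0.5658, -0.0333, 0.1744]
contact_force: [-6.0, 2.5, 13.9]
(array([0.0035, 0.0002, 0.0014]), array([ 0.002,  0.004, -0.   ]))
```

To row units: -0.004 m / 0.25 = -0.016, 0.002 m / 0.25 = 0.008.

```bash
python3 drive.py '[[[0.004, 0, -0.016], [0, 0, 0]], [[0.008, 0, -0.016], [0, 0, 0]], [[0.008, 0, -0.016], [0, 0, 0]]]' |grep -E "pos|contact"; python3 drive.py '[[[0, 0, 0.008], [0, 0, 0]], [[0, 0, 0.016], [0, 0, 0]], [[0, 0, 0.02], [0, 0, 0]], [[0, 0, 0.02], [0, 0, 0]]]' |grep -E "pos|contact"
python3 - <<'E'
from h import *
print(delta(MOUTH+.07*AX,RS))
E
```

```text
tcp_pos: [0.5625, -0.0325, 0.1765]
contact_force: [5.5, 1.8, 3.1]
tcp_pos: [0.5655, -0.0328, 0.1731]
contact_force: [-3.4, 3.0, 19.0]
(array([ 0.0026, -0.0002,  0.0005]), array([ 0.003,  0.006, -0.   ]))
```

To row units: -0.002 m / 0.25 = -0.008.

```bash
python3 drive.py '[[[0, 0, -0.008], [0, 0, 0]], [[0, 0, -0.008], [0, 0, 0]]]' |grep contact; python3 drive.py '[[[0, 0, 0], [0, 0, 0]], [[0, 0, 0], [0, 0, 0]], [[0, 0, 0], [0, 0, 0]], [[0, 0, 0], [0, 0, 0]]]' 0.08|grep contact;  python3 drive.py '[[[0, 0, -0.12], [0, 0, 0]], [[0, 0, -0.28], [0, 0, 0]], [[0, 0, -0.44], [0, 0, 0]], [[0, 0, -0.52], [0, 0, 0]]]'|grep pos
python3 - <<'E'
from h import *
s=bore()
A=np.c_[s[:,:2],np.ones(len(s))];k=s[:,2]<.045;print(np.linalg.lstsq(A[k],s[k,2],rcond=None)[0])
print(delta(MOUTH+.115*AX,RS))
E
```

```text
contact_force: [2.7, 1.5, 9.3]
contact_force: [0.4, 0.7, -0.4]
tcp_pos: [0.497, -0.0224, 0.2866]
526 depth below rim pct [-0.0132 -0.0094 -0.0051 -0.0006  0.0046  0.0091  0.0316]
x -0.02 94 0.0082
x -0.01 103 0.0036
x -0.0 89 -0.003
x 0.01 157 -0.0067
x 0.02 76 -0.0121
[-0.36043625  0.15649974  0.00162025]
(array([0.0009, 0.0005, 0.0904]), array([0.001, 0.004, 0.   ]))
```

Cocked the same way as before. I'll press the high side with closed fingertips.

To row units: 0.1 m / 0.25 = 0.4, 0.02 m / 0.25 = 0.08, 0.004 rad / 3.1416 = 0.0013.

```bash
python3 drive.py '[[[0.072, -0.024, 0.08], [0, 0.0013, 0]], [[0.072, -0.024, 0.2], [0, 0.0013, 0]], [[0.072, -0.024, 0.32], [0, 0.0013, 0]], [[0.072, -0.024, 0.4], [0, 0.0013, 0]], [[0.072, -0.024, 0.4], [0, 0.0013, 0]]]' 0 30|grep pos;  python3 - <<'E'
from h import *
print(r.get_obs()["grip_width"],delta(MOUTH+RS.apply([.018,-.006,-.073-.012]),RS))
E
```

```text
tcp_pos: [0.5305, -0.0344, 0.1865]
0.0067333136907912605 (array([-0.0025,  0.0011,  0.0141]), array([-0.   , -0.009,  0.001]))
```

To row units: 0.009 m / 0.25 = 0.036, 0.006 m / 0.25 = 0.024, -0.009 rad / 3.1416 = -0.0029.

```bash
python3 drive.py '[[[-0.008, 0.004, 0.012], [0, -0.0029, 0]], [[-0.008, 0.004, 0.024], [0, -0.0029, 0]], [[-0.008, 0.004, 0.036], [0, -0.0029, 0]], [[-0.008, 0.004, 0.036], [0, -0.0029, 0]]]'|grep -E "pos|contact"; python3 drive.py '[[[0, 0, 0.012], [0, 0, 0]], [[0, 0, 0.024], [0, 0, 0]], [[0, 0, 0.036], [0, 0, 0]], [[0, 0, 0.036], [0, 0, 0]]]'|grep -E "pos|contact";  python3 - <<'E'
from h import *
print(r.get_obs()["grip_width"],delta(MOUTH+RS.apply([.018,-.006,-.073]),RS));s=bore()
E
```

```text
tcp_pos: [0.5372, -0.0345, 0.1826]
contact_force: [-0.4, 0.4, -0.6]
tcp_pos: [0.5418, -0.0352, 0.1743]
contact_force: [-0.3, 0.8, 0.2]
-0.0003222834258193071 (array([0.0014, 0.0001, 0.01  ]), array([ 0.001,  0.005, -0.001]))
458 depth below rim pct [-0.0181 -0.0025  0.0002  0.0036  0.0065  0.0098  0.0407]
x -0.02 79 0.0086
x -0.01 93 0.005
x -0.0 84 0.0012
x 0.01 166 -0.0015
x 0.02 27 -0.004
```

To row units: 0.004 m / 0.25 = 0.016, 0.002 m / 0.25 = 0.008.

```bash
python3 drive.py '[[[0, 0, 0.008], [0, 0, 0]], [[0, 0, 0.016], [0, 0, 0]], [[0, 0, 0.016], [0, 0, 0]]]'|grep -E "pos|contact"; python3 drive.py '[[[0, 0, 0.008], [0, 0, 0]], [[0, 0, 0.016], [0, 0, 0]], [[0, 0, 0.016], [0, 0, 0]]]'|grep -E "pos|contact";  python3 - <<'E'
from h import *
print(r.get_obs()["grip_width"],delta(MOUTH+RS.apply([.016,-.004,-.073]),RS));s=bore()
E
```

```text
tcp_pos: [0.5438, -0.0355, 0.171]
contact_force: [-0.2, -0.5, -1.1]
tcp_pos: [0.5458, -0.0359, 0.1676]
contact_force: [0.4, 0.0, 0.7]
0.0002014049554590243 (array([-0.0005,  0.002 ,  0.0021]), array([ 0.001,  0.005, -0.001]))
421 depth below rim pct [-0.0177  0.01    0.0109  0.0117  0.0125  0.0138  0.0432]
x -0.02 69 0.0115
x -0.01 88 0.0117
x -0.0 73 0.0114
x 0.01 164 0.0121
x 0.02 23 0.0116
```

All three lie flat, and the top is about 10 mm below the rim. Next is the confirming press, centred and astride the hole.

To row units: -0.025 m / 0.25 = -0.1, -0.016 m / 0.25 = -0.064, 0.005 rad / 3.1416 = 0.0016.

```bash
python3 drive.py '[[[0, 0, -0.1], [0, 0, 0]], [[-0.064, 0.02, -0.1], [0, 0.0016, 0]], [[-0.064, 0.02, -0.1], [0, 0.0016, 0]], [[-0.064, 0.02, -0.1], [0, 0.0016, 0]], [[-0.064, 0.02, -0.1], [0, 0.0016, 0]]]' 0.024 20|grep -E "pos|width";  python3 - <<'E'
from h import *
print(r.get_obs()["grip_width"],delta(MOUTH+RS.apply([0,0,-.073+.008]),RS))
E
```

```text
tcp_pos: [0.5471, -0.0315, 0.1967]
grip_width: 0.024
0.02399408573871479 (array([-0.0016,  0.0015,  0.0351]), array([-0.   , -0.001, -0.001]))
```

To row units: 0.035 m / 0.25 = 0.14, 0.03 m / 0.25 = 0.12.

```bash
python3 drive.py '[[[-0.006, 0.006, 0.04], [0, 0, 0]], [[-0.006, 0.006, 0.08], [0, 0, 0]], [[-0.006, 0.006, 0.12], [0, 0, 0]], [[-0.006, 0.006, 0.14], [0, 0, 0]], [[-0.006, 0.006, 0.14], [0, 0, 0]]]'|grep -E "pos|contact"; python3 drive.py '[[[0, 0, 0.008], [0, 0, 0]], [[0, 0, 0.016], [0, 0, 0]], [[0, 0, 0.016], [0, 0, 0]]]'|grep -E "pos|contact"; python3 drive.py '[[[0, 0, 0.004], [0, 0, 0]], [[0, 0, 0.008], [0, 0, 0]], [[0, 0, 0.008], [0, 0, 0]]]'|grep -E "pos|contact";  python3 - <<'E'
from h import *
p,R=pose();print(delta(MOUTH+RS.apply([0,0,-.073+.0116]),RS),r.get_obs()["contact_force"]@AX)
E
```

```text
tcp_pos: [0.5658, -0.0329, 0.1664]
contact_force: [0.0, 0.3, 0.5]
tcp_pos: [0.5685, -0.0331, 0.1644]
contact_force: [-0.2, 0.9, -0.0]
tcp_pos: [0.5688, -0.0331, 0.164]
contact_force: [-15.4, 1.4, 20.2]
(array([ 0.0009, -0.0005, -0.0005]), array([ 0.001,  0.002, -0.   ])) 25.235009352013396
```

To row units: 0.002 m / 0.25 = 0.008, 0.001 m / 0.25 = 0.004.

```bash
python3 drive.py '[[[0, 0, 0.004], [0, 0, 0]], [[0, 0, 0.008], [0, 0, 0]], [[0, 0, 0.008], [0, 0, 0]]]'|grep -E "pos|contact"; python3 - <<'E'
from h import *
print(delta(MOUTH+RS.apply([0,0,-.073+.0116]),RS),r.get_obs()["contact_force"]@AX)
E
python3 drive.py '[[[0, 0, -0.08], [0, 0, 0]], [[0, 0, -0.24], [0, 0, 0]], [[0, 0, -0.4], [0, 0, 0]], [[0, 0, -0.56], [0, 0, 0]], [[0, 0, -0.56], [0, 0, 0]]]'|grep -E "pos|contact"; python3 - <<'E'
from h import *
s=bore()
p,d=imaging.grab_frame("top");cv2.imwrite("pics/f.png",cv2.resize(p[90:290,130:420],None,fx=2.5,fy=2.5,interpolation=2))
E
```

```text
tcp_pos: [0.5692, -0.0331, 0.1638]
contact_force: [-32.8, 3.0, 46.2]
(array([ 0.0011, -0.0006, -0.0008]), array([ 0.001,  0.004, -0.   ])) 56.383994297596224
tcp_pos: [0.5011, -0.0213, 0.2861]
contact_force: [0.3, -0.4, -0.4]
436 depth below rim pct [0.0094 0.0106 0.0115 0.0121 0.0131 0.0143 0.0401]
x -0.02 68 0.0117
x -0.01 83 0.0117
x -0.0 72 0.0121
x 0.01 133 0.0138
x 0.02 67 0.0116
```

View pics/f.png

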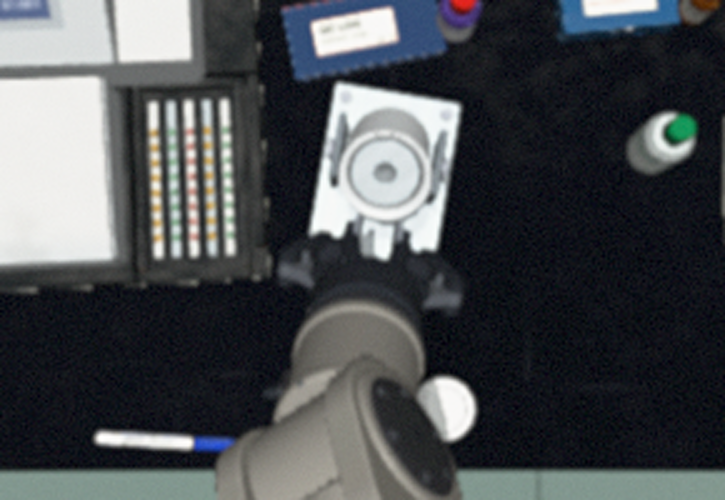

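The column is in the sleeve at (385,172), flat and below the rim. It gave only 0.4 mm as the push rose from 25 N to 56 N, so it is at a hard stop. The bottle at (665,140), cup at (450,408) and marker at (165,440) haven't moved.

```bash
python3 -c "
from bench import r, imaging
print(r.get_obs()['clock']);print(r.hand_in())"
```

```text
26.15
the job is handed in; nothing more can be done
None
```

All three rings are in the sleeve, thick one at the bottom, pressed to a hard stop at 56 N; I handed the job in at 26 s, with the cup, bottle and marker not moved.

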